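# Clear the finished forming stand and zero its stroke counter

### The job

On one of the three forming stands the brass piece has been raised to a full, tall cup; the other two still hold unfinished work (a flat blank and a shallow dome). Take the finished cup and set it down gently, mouth down as it stands, on the floor of the free bay of the wooden parts tray, and turn the stroke counter of the stand it came from anticlockwise until its pointer is fully back against the zero stop. Leave the other two stands' pieces and counter readings, the cup already in the tray and everything else on the bench as they are.

Things in the scene. Friction and masses are not known exactly. Their poses are not given: they have to be found in the camera images.
- nest_a (a point): Floor centre of the nest of fixed stand_a (three are alike), 12 mm above the table, in a round rim 3 mm high, 48 mm inside, 55 mm outside. Axes: the stand's. From here, mm: steel plate x -48 to 48, y -125 to 45; counter knob axis at (0, -85); guide column, 16 diameter, at (62, -36), top 96 above the table, with a collar of 24 diameter at its top
- counter_a (a joint): Stroke counter reading of stand_a: angle of its bar knob, rad. 0 = pointer against the zero stop, pointing along the stand's +x (stop pin there); grows clockwise seen from above, to 2.6. Stays where it is left; anticlockwise goes back to zero. A little stiff (0.03 N m)
- grip_a (a point): Knob axis of stand_a, half way up the bar grip, 53 mm above the table. Bar 38 mm long, 11 mm thick, 22 mm tall, over a skirt disc of 40 mm diameter (top 42 mm above the table), on a 64 x 64 mm housing (top 36 mm). x axis: along the bar to the pointer; turns with the knob
- pointer_a (a point): Tip of the pointer of the knob of stand_a, 27 mm from the knob's axis
- nest_b (a point): Floor centre of the nest of fixed stand_b (three are alike), 12 mm above the table, in a round rim 3 mm high, 48 mm inside, 55 mm outside. Axes: the stand's. From here, mm: steel plate x -48 to 48, y -125 to 45; counter knob axis at (0, -85); guide column, 16 diameter, at (62, -36), top 96 above the table, with a collar of 24 diameter at its top
- counter_b (a joint): Stroke counter reading of stand_b: angle of its bar knob, rad. 0 = pointer against the zero stop, pointing along the stand's +x (stop pin there); grows clockwise seen from above, to 2.6. Stays where it is left; anticlockwise goes back to zero. A little stiff (0.03 N m)
- grip_b (a point): Knob axis of stand_b, half way up the bar grip, 53 mm above the table. Bar 38 mm long, 11 mm thick, 22 mm tall, over a skirt disc of 40 mm diameter (top 42 mm above the table), on a 64 x 64 mm housing (top 36 mm). x axis: along the bar to the pointer; turns with the knob
- pointer_b (a point): Tip of the pointer of the knob of stand_b, 27 mm from the knob's axis
- nest_c (a point): Floor centre of the nest of fixed stand_c (three are alike), 12 mm above the table, in a round rim 3 mm high, 48 mm inside, 55 mm outside. Axes: the stand's. From here, mm: steel plate x -48 to 48, y -125 to 45; counter knob axis at (0, -85); guide column, 16 diameter, at (62, -36), top 96 above the table, with a collar of 24 diameter at its top
- counter_c (a joint): Stroke counter reading of stand_c: angle of its bar knob, rad. 0 = pointer against the zero stop, pointing along the stand's +x (stop pin there); grows clockwise seen from above, to 2.6. Stays where it is left; anticlockwise goes back to zero. A little stiff (0.03 N m)
- grip_c (a point): Knob axis of stand_c, half way up the bar grip, 53 mm above the table. Bar 38 mm long, 11 mm thick, 22 mm tall, over a skirt disc of 40 mm diameter (top 42 mm above the table), on a 64 x 64 mm housing (top 36 mm). x axis: along the bar to the pointer; turns with the knob
- pointer_c (a point): Tip of the pointer of the knob of stand_c, 27 mm from the knob's axis
- cup: The finished brass cup, standing mouth down in the nest of one of the stands (a different one each time). Origin: centre of its mouth (underside); z up the cup. 44 mm diameter, 38 mm tall: straight sides to 24 mm, then a domed crown. About 120 g
- half: Half-formed brass piece, a shallow dome 44 mm in diameter and 11.5 mm tall, in the nest of another stand. Origin: centre of its underside
- flat: Flat brass blank, a disc 44 mm in diameter and 4 mm thick, in the nest of the remaining stand. Origin: centre of its underside
- bay_1 (a point): Floor centre of bay 1 of the fixed wooden parts tray, 4 mm above the table; axes as the tray. The bay is 122 mm along x by 94 mm along y, walls 18 mm high, 4 mm thick; the bays lie side by side along y, 98 mm apart (bay_1 to +y). One of them, not always the same, is taken by old_cup; the free one has only paper on its floor
- bay_2 (a point): Floor centre of bay 2 of the fixed wooden parts tray, 4 mm above the table; axes as the tray. The bay is 122 mm along x by 94 mm along y, walls 18 mm high, 4 mm thick; the bays lie side by side along y, 98 mm apart (bay_1 to +y). One of them, not always the same, is taken by old_cup; the free one has only paper on its floor
- old_cup: A brass cup finished earlier, the same as cup, standing mouth down in one of the tray's two bays. Origin: centre of its mouth (underside); z up the cup. 44 mm diameter, 38 mm tall: straight sides to 24 mm, then a domed crown
- punch: Bystander. Steel punch standing upright, 26 mm at its widest, 73 mm tall. Origin: centre of its underside
- jar: Bystander. Small closed amber glass jar, 42 mm diameter, 50 mm tall. Origin: centre of its underside
- hammer: Bystander. Hammer lying on the table, 200 mm long along its x. Origin: centre of its underside as it lies
- bench_pin: Bystander. Loose wooden bench pin, about 83 x 42 x 20 mm with two prongs to -x. Origin: centre of its underside
- calliper: Bystander. Steel calliper lying flat, 150 mm long along x, 9 mm thick. Origin: centre of its underside
- tin: Bystander. Open green tin of files, 72 mm diameter, 95 mm tall, files to about 150 mm. Origin: centre of its underside
Things that resemble listed ones, but are neither listed nor needed, are in the scene too. What is meant by the flat is not red, and is the smaller of those in its own colour.

How it is judged (in metres and radians):
At the end, for the whole second after the job is handed in: Cup at rest in the free bay, mouth down (0.1 rad), origin below 8 mm and within 50 mm of the bay centre; its stand's counter under 0.08 rad; half and flat moved under 6 mm, their stands' pointer tips under 4 mm; old_cup upright, moved under 15 mm ((horizontal distance between cup and bay_1 below 0.05 m or horizontal distance between cup and bay_2 below 0.05 m) and height (world z) of cup between 0.001 and 0.008 m and angle between each of cup, old_cup's own z axis and vertical below 0.1 rad and linear speed of cup below 0.01 m/s and distance of old_cup from where it was at the start of the episode below 0.015 m and distance of each of half, flat from where it was at the start of the episode below 0.006 m and ((distance between any of half, flat and nest_a below 0.008 m and distance of pointer_a from where it was at the start of the episode below 0.004 m) or (not (distance between any of half, flat and nest_a below 0.008 m) and value of joint counter_a below 0.08 rad)) and ((distance between any of half, flat and nest_b below 0.008 m and distance of pointer_b from where it was at the start of the episode below 0.004 m) or (not (distance between any of half, flat and nest_b below 0.008 m) and value of joint counter_b below 0.08 rad)) and ((distance between any of half, flat and nest_c below 0.008 m and distance of pointer_c from where it was at the start of the episode below 0.004 m) or (not (distance between any of half, flat and nest_c below 0.008 m) and value of joint counter_c below 0.08 rad))); the robot touches nothing.
It fails at once if a bystander was knocked or shifted by more than 25 mm (distance of any of punch, jar, hammer, bench_pin, calliper, tin from where it was at the start of the episode above 0.025 m).
It fails at once if the finished cup was dropped: falling free of the fingers, faster than a 20 mm drop (contact force between cup and the fingers below 0.05 N and linear speed of cup above 0.63 m/s).
It also fails if it takes over 67 s, if anything falls off the work surface, if the arm or the gripper's body presses on something with over 40 N, if the wrist force passes 120 N, or if a joint passes its speed limit or range.

### The arm

A 6-joint arm with a two-finger parallel gripper is mounted at the origin on the work surface. World frame = base frame: x ahead of the robot, y to its left, z up, the work surface at z = 0. Lengths are in mm, angles in degrees, forces in N, time in s.
With the tool pointing down it reaches from about 350 to 775 mm from the base axis. Payload 7.3 kg.
Tool frame: the origin (TCP) lies on the centre line of the jaws, within the pads' length; the fingertips stand 19 mm ahead of it and the grasp point (between the pads) is the TCP; z points along the fingers, y is the line along which they close (so a half turn about z gives the same grasp; the last joint's range is limited). The gripper opens to 92 mm and grips with 3 to 60 N. Pads are 19 mm wide; open, the fingers measure 130 mm over their backs; the gripper's body (75 mm by 190 mm) begins 47 mm behind the grasp point.
Start: joints at [-75.745, 19.595, 87.324, -0, 73.075, -8.365], TCP at [201.95, -484.623, 245.741] pointing down, gripper open.
Joint ranges: [-145.02, 145.02], [-44.19, 115.74], [2.07, 154.8], [-57.11, 237.11], [16.16, 152.29], [-177.93, 177.93]. Speed limits (degrees/s): [147.25, 147.25, 180, 180, 180, 180].

### API

Orientations are given as a 3x3 rotation matrix whose columns are the frame's x, y, z axes.
In Python, from workcell import bot gives the robot as it stands.
- The arm moves only by the tool apply_moves, never from a script. Its argument "series" is a list of rows, each a list of 3 entries, a list of its own where there are three numbers: the closure, from 0 (fully open) to 1 (shut), then the shift along the tool's x, y, z in cm, then the turn, a rotation vector about the tool's x, y, z in rad. In form: [[jaw, [dx, dy, dz], [ax, ay, az]], ...]. A call has 1 to 5 rows; each row shifts and turns the commanded pose from where the row before left it, along the tool's axes as they then stand; what a row does not reach is not made up. A row lasts 1/10 s, in which the tool goes at most 50 mm and 8.59 degrees, less where a joint would pass 70% of its speed; a pose out of reach is approached as far as the arm can. A call is refused whole if a number of a shift passes 5 or a number of a turn 0.15, either way. A call with a gripper value outside its range is refused whole. The fingers move at their own pace and stop on an object; "newtons" is the grip in N (left out, the last holds). Time passes only in rows, so rows that do not move let the fingers close. It gives the time, the measured TCP pose, the force, the opening and the grip force at its end, in the units of the state.
- bot.get_obs(): the state, without advancing time (a new reading comes with each control period).
- bot.camera(name): name is "scene" or "top" or "wrist"; returns a dict with "image" (480x640x3 uint8, red, green, blue), "fx", "fy", "cx", "cy" (pixels), "k1" (the pictures are not rectified: a ray, as slopes to the right and down, at radius r is drawn at 1 + k1 r^2 times it, then the intrinsics apply), "R" (3x3) and "t" (3): a world point X has camera coordinates R X + t; the wrist camera has in their place "tool_from_camera" (4x4, takes a point from camera to tool coordinates, whose origin is the TCP and whose axes are the flange's). Camera axes: x right, y down, z forward; pixel columns grow to the right and rows downward; lengths in mm; the calibration is good to about 2 mm. A picture is of the moment at which its call begins: read the wrist's pose just before it. There is no depth.
- bot.close_job(): hands the job in; it is judged then, once.
Trained networks look in a picture, given as the dict that the camera call returned (one of the last four; its "shot" number tells which), for a name from the list of things; names that differ only in an ending like _2 or _b are one class to them, and where a whole thing is asked for, a point or a joint stands for the part that bears it (a point fixed in the world has none). Each returns a list of dicts, best first, with "p" (0 to 1); they miss things now and then, are a little off and sometimes report something else, mostly with a low value. They report only what shows in the picture. A call takes as long as a camera call. They do not tell look-alikes from the thing itself.
- bot.boxes_of(picture, query): "position" ([x, y, z] in mm, in the coordinates of the camera as it stood for that picture, good to about 4 mm: the middle of the surface that is visible of it).
- bot.silhouettes(picture, query): "region" (480x640 bool, what is visible of it).
- bot.mark_of(picture, query): "position" ([x, y, z] in mm, in the coordinates of the camera as it stood for that picture, good to about 4 mm: a listed point, or the origin of a listed thing).
The state is a dict: "time_s": time; "q": joint angles; "dq": joint speeds; "joint_efforts": joint torques, N m; "position": TCP position; "tool_rot": TCP orientation; "ft_force": force on the tool from outside, world axes, zero at the start; "ft_torque": the same for the moment, N m; "width": finger opening in mm; "grip_force": force on a finger pad.
Only numpy, scipy, OpenCV 4.12 (cv2) and the standard library are available. Lean on these libraries where they do the work, as an engineer would, in place of code of your own. Each camera call takes 0.05 s, during which the arm holds its last target. There are 200 camera calls.

## Working session

There is one attempt and no reset: what is moved stays moved. The work goes in short steps, Python scripts to look and compute and a tool call to move; the robot and the scene stay as the last step left them, time stands still between calls to the robot, and variables do not carry over. Pictures are saved under pics/ and viewed, at most 10 in all, crops included, and the job is handed in when it is done.

Besides the shell and the picture viewer there is one more tool, called after "Request:" as name(argument=value, ...) on one line, values as JSON. apply_moves: Moves the arm, as the interface text tells. Its arguments: {"type":"object","properties":{"series":{"type":"array","items":{"type":"array"}},"newtons":{"type":"number"}},"required":["series"]}

```bash
mkdir -p pics
cat > h.py <<'E'
import numpy as np, cv2
from workcell import bot
def world(pic,p,obs=None):
    p=np.array(p,float)
    if 'R' in pic: return np.array(pic['R']).T@(p-np.array(pic['t']).ravel())
    T=np.array(pic['tool_from_camera']); q=T[:3,:3]@p+T[:3,3]
    return np.array(obs['tool_rot'])@q+np.array(obs['position'])
def save(pic,n): cv2.imwrite('pics/'+n,cv2.cvtColor(pic['image'],cv2.COLOR_RGB2BGR))
def pix(pic,X):
    c=np.array(pic['R'])@np.array(X,float)+np.array(pic['t']).ravel()
    s=c[:2]/c[2]; s=s*(1+pic['k1']*(s@s)); return [pic['fx']*s[0]+pic['cx'],pic['fy']*s[1]+pic['cy']]
def ray(pic,u,v,z,obs=None):
    d=np.array([(u-pic['cx'])/pic['fx'],(v-pic['cy'])/pic['fy']]); s=d.copy()
    for _ in range(20): s=d/(1+pic['k1']*(s@s))
    a=world(pic,[0,0,0],obs); b=world(pic,[*s,1],obs); return a+(b-a)*(z-a[2])/(b-a)[2]
E
python3 - <<'E'
from h import *
np.set_printoptions(precision=1,suppress=True)
for c in ('scene','top'):
    p=bot.camera(c); save(p,c+'0.png')
    for n in ['nest_a','grip_a','pointer_a','bay_1','cup','half','flat','old_cup','punch','jar','hammer','bench_pin','calliper','tin']:
        print(c,n,[(round(d['p'],2),world(p,d['position'])) for d in bot.mark_of(p,n)][:6])
E
```

```text
scene nest_a [(0.85, array([ 495.5, -292.8,   18.8])), (0.84, array([459.3,  41.3,  13.3])), (0.65, array([495.9, 371.9,  11.1])), (0.3, array([644.2,  71.1,   1. ]))]
scene grip_a [(0.88, array([434.8, -44.8,  53.7])), (0.82, array([ 467.3, -368.8,   52.6])), (0.52, array([480.5, 289.1,  50.6])), (0.44, array([332. , 272.3,  -1.4]))]
scene pointer_a [(0.71, array([421.4, -59.3,  38.7])), (0.61, array([ 473.7, -396.9,   39.2])), (0.56, array([457.4, 270.5,  36.4]))]
scene bay_1 [(0.97, array([646.1,  69.3,  -1.7]))]
scene cup [(0.64, array([499.2, 366.8,  17.7]))]
scene half [(0.84, array([ 497.5, -287.8,   10.2])), (0.6, array([ 499. , -290.6,   14.8]))]
scene flat [(0.68, array([486.1, 146.6,   0.9])), (0.56, array([339.1, 143.5,  -2. ])), (0.52, array([460.2,  37.2,  11.9])), (0.45, array([ 493.2, -290. ,   15.3]))]
scene old_cup [(0.91, array([655.6,  71.3,   2.9]))]
scene punch [(0.7, array([563.6, 163.4,   1.9])), (0.67, array([ 465.9, -369. ,   54.3]))]
scene jar [(0.6, array([ 554.3, -160.9,   -3.7]))]
scene hammer [(0.76, array([333.3, 272.5,   0.2]))]
scene bench_pin [(0.71
[... 847 characters left out ...]
7, -285.8,    8.3]))]
top flat [(0.81, array([458. ,  44.9,  10.8])), (0.73, array([337.7, 142.6,  -1.8])), (0.59, array([483.3, 147.7,   0.5]))]
top old_cup [(0.86, array([650.9,  76.1,   3.1])), (0.62, array([ 494.7, -284.6,   12.3]))]
top punch [(0.52, array([ 495.9, -288. ,   10.9])), (0.45, array([563.3, 164.5,   1.4])), (0.32, array([ 471. , -397.3,   37.3]))]
top jar [(0.66, array([ 558.7, -157.4,   -0. ]))]
top hammer [(0.92, array([333. , 269.5,  -0.4]))]
top bench_pin [(0.6, array([ 661. , -236.3,    3.7])), (0.19, array([649.7,  73.2,   5.4]))]
top calliper [(0.21, array([ 555.7, -157.7,    1.4]))]
top tin [(0.71, array([657.7, 234. ,   4. ])), (0.5, array([461.4,  41.7,  13.9]))]
```

View pics/scene0.png

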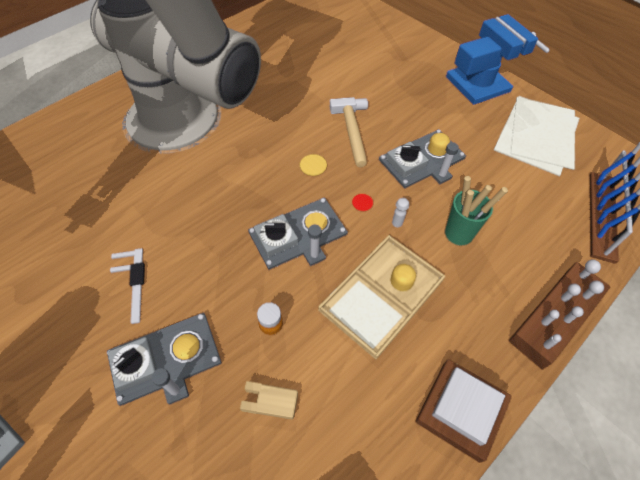

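View pics/top0.png

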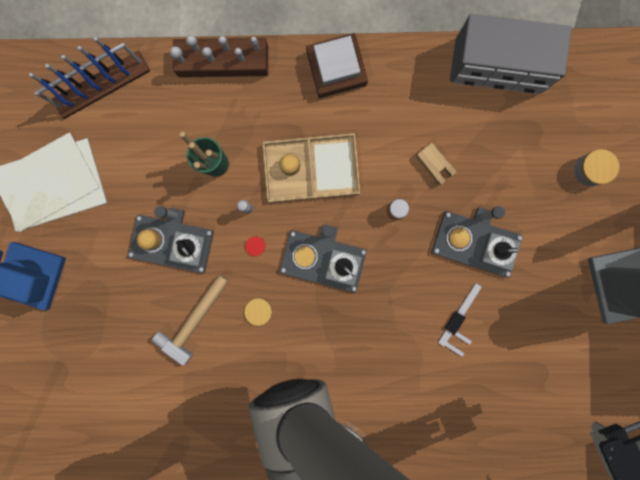

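The finished cup is on the left stand: scene (440,143), top (150,238). The flat is on the middle stand at top (305,257), and the half on the right stand at top (460,237). The old cup is in the left tray bay at top (289,163). The free bay with paper is centred near top (334,164).

Run:
```python
from h import *
np.set_printoptions(precision=1,suppress=True)
p=bot.camera('top'); q=bot.camera('scene')
# free bay: wall-corner pixels top of walls z=22 (top view outer tray corners)
for u,v in [(262,144),(354,134),(359,193),(267,203)]: print('tray corner',ray(p,u,v,22))
print('paper c',ray(p,334,164,4), 'scene paper',ray(q,368,313,4), 'cup crown top',ray(p,149,237,45))
o=bot.get_obs(); print(np.array(o['tool_rot']),o['q'],o['position'],o['width'])
print(np.array(p['R']).T@-np.array(p['t']).ravel())
```

```text
tray corner [698.9 130.5  22. ]
tray corner [718.1 -66.6  22. ]
tray corner [591.7 -76.3  22. ]
tray corner [571.9 119.8  22. ]
paper c [657.8 -23.8   4. ] scene paper [658.6 -21.    4. ] cup crown top [499.8 364.4  45. ]
[[ 0.9  0.4  0. ]
 [ 0.4 -0.9 -0. ]
 [ 0.   0.  -1. ]] [-75.7  19.6  87.3   0.   73.1  -8.4] [ 201.9 -484.6  245.8] 91.77841015544709
[464.4 -13.4 974.1]
```

```bash
cat >> h.py <<'E'
def plan(targets,step=48,turn=0.145):
    """targets: (x,y,z,yaw deg of tool x), tool down; prints rows"""
    o=bot.get_obs(); P=np.array(o['position']); R=np.array(o['tool_rot']); y=np.arctan2(R[1,0],R[0,0])
    for t in targets:
        T=np.array(t[:3],float); dy=np.radians(t[3])-y
        n=int(max(np.ceil(np.linalg.norm(T-P)/step),np.ceil(abs(dy)/turn),1)); d=(T-P)/n
        for i in range(n):
            c,s=np.cos(y),np.sin(y)
            print([round(float(v)/10,2) for v in (c*d[0]+s*d[1],s*d[0]-c*d[1],-d[2])],round(float(-dy/n),3)); y+=dy/n
        P=T; print('--')
E
python3 -c "
from h import *
plan([(400,-180,260,70),(497,371,220,117)],step=46)"
```

```text
[3.75, -2.56, -0.18] -0.103
[3.99, -2.16, -0.18] -0.103
[4.2, -1.74, -0.18] -0.103
[4.35, -1.3, -0.18] -0.103
[4.46, -0.84, -0.18] -0.103
[4.53, -0.37, -0.18] -0.103
[4.54, 0.09, -0.18] -0.103
[4.51, 0.56, -0.18] -0.103
--
[4.24, -0.75, 0.31] -0.063
[4.28, -0.48, 0.31] -0.063
[4.3, -0.21, 0.31] -0.063
[4.3, 0.06, 0.31] -0.063
[4.29, 0.33, 0.31] -0.063
[4.26, 0.6, 0.31] -0.063
[4.21, 0.87, 0.31] -0.063
[4.15, 1.14, 0.31] -0.063
[4.07, 1.39, 0.31] -0.063
[3.98, 1.65, 0.31] -0.063
[3.86, 1.9, 0.31] -0.063
[3.74, 2.14, 0.31] -0.063
[3.59, 2.37, 0.31] -0.063
--
```

Request:
apply_moves(series=[[0.2,[3.8,-2.6,-0.2],[0,0,-0.1]],[0.2,[4.0,-2.2,-0.2],[0,0,-0.1]],[0.2,[4.2,-1.7,-0.2],[0,0,-0.1]],[0.2,[4.4,-1.3,-0.2],[0,0,-0.1]],[0.2,[4.5,-0.8,-0.2],[0,0,-0.1]]])

```text
time_s: 2.1
position: [329.0, -292.6, 256.0]
tool_rot: [[0.623, 0.782, 0.0], [0.782, -0.623, -0.0], [-0.0, 0.001, -1.0]]
ft_force: [1.8, -0.2, 0.4]
width: 73.2
grip_force: 0.0
```

Request:
apply_moves(series=[[0.2,[4.5,-0.4,-0.2],[0,0,-0.1]],[0.2,[4.5,0.1,-0.2],[0,0,-0.1]],[0.2,[4.5,0.6,-0.2],[0,0,-0.1]],[0.2,[4.2,-0.8,0.3],[0,0,-0.06]],[0.2,[4.3,-0.5,0.3],[0,0,-0.06]]])

```text
time_s: 2.6
position: [421.7, -96.0, 255.8]
tool_rot: [[0.251, 0.968, 0.001], [0.968, -0.251, -0.0], [-0.0, 0.001, -1.0]]
ft_force: [1.5, 0.5, -0.7]
width: 73.4
grip_force: 0.0
```

Request:
apply_moves(series=[[0.2,[4.3,-0.2,0.3],[0,0,-0.06]],[0.2,[4.3,0.1,0.3],[0,0,-0.06]],[0.2,[4.3,0.3,0.3],[0,0,-0.06]],[0.2,[4.3,0.6,0.3],[0,0,-0.06]],[0.2,[4.2,0.9,0.3],[0,0,-0.06]]])

```text
time_s: 3.1
position: [467.4, 114.8, 240.8]
tool_rot: [[-0.047, 0.999, 0.001], [0.999, 0.047, -0.0], [-0.0, 0.001, -1.0]]
ft_force: [0.4, -0.7, -1.3]
width: 73.2
grip_force: 0.0
```

Request:
apply_moves(series=[[0.2,[4.1,1.1,0.3],[0,0,-0.06]],[0.2,[4.1,1.4,0.3],[0,0,-0.06]],[0.2,[4.0,1.7,0.3],[0,0,-0.06]],[0.2,[3.4,1.8,0.3],[0,0,-0.06]],[0.2,[0,0,0],[0,0,0]]])

```text
time_s: 3.6
position: [506.5, 279.9, 227.6]
tool_rot: [[-0.286, 0.958, -0.0], [0.958, 0.286, 0.001], [0.001, -0.0, -1.0]]
ft_force: [0.2, -0.6, -0.8]
width: 73.3
grip_force: 0.0
```

Run:
```python
from h import *
np.set_printoptions(precision=1,suppress=True)
o=bot.get_obs(); p=bot.camera('wrist'); save(p,'w1.png')
print(o['time_s'],o['position'],np.array(o['tool_rot']),o['q'],o['width'])
for n in ['nest_a','grip_a','pointer_a','cup']:
    print(n,[(round(d['p'],2),world(p,d['position'],o)) for d in bot.mark_of(p,n)][:4])
```

```text
3.6 [506.5 279.9 227.6] [[-0.3  1.  -0. ]
 [ 1.   0.3  0. ]
 [ 0.  -0.  -1. ]] [21.3 26.  80.2  0.1 73.7  4.7] 73.32741728190867
nest_a []
grip_a [(0.69, array([478.9, 292.5,  46.7]))]
pointer_a [(0.74, array([457.3, 269.8,  40.8]))]
cup [(0.94, array([498.5, 372.2,  12. ]))]
```

Run:
```python
from h import *
o=bot.get_obs(); print(o['position'])
plan([(498,371.5,130,117)],step=46)
```

```text
[506.3377296  274.88310807 228.9117025 ]
[2.38, 0.47, 2.47] -0.047
[2.35, 0.58, 2.47] -0.047
[2.32, 0.7, 2.47] -0.047
[2.29, 0.8, 2.47] -0.047
--
```

View pics/w1.png

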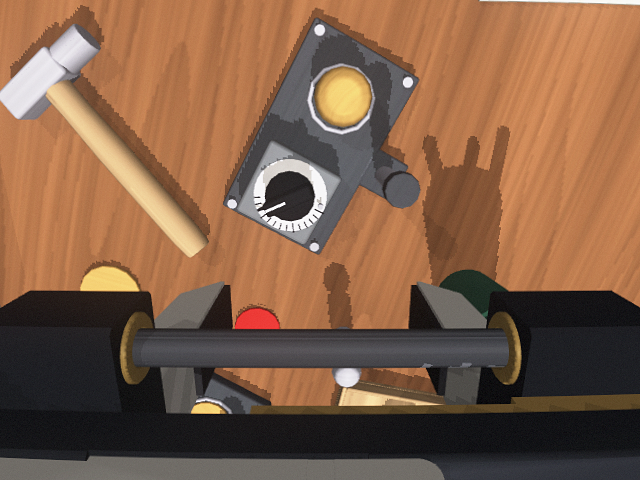

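The wrist view shows the cup at (342,96), the knob at (290,195) with its pointer near (260,213), and the column at (400,189).

Request:
apply_moves(series=[[0.2,[2.4,0.5,2.5],[0,0,-0.05]],[0.2,[2.4,0.6,2.5],[0,0,-0.05]],[0.2,[2.3,0.7,2.5],[0,0,-0.05]],[0.2,[2.3,0.8,2.5],[0,0,-0.05]],[0.2,[0,0,0],[0,0,0]]])

```text
time_s: 4.35
position: [495.7, 373.4, 125.3]
tool_rot: [[-0.467, 0.884, -0.005], [0.884, 0.467, -0.002], [0.0, -0.006, -1.0]]
ft_force: [0.3, -0.5, -0.5]
width: 73.4
grip_force: 0.0
```

Run:
```python
from h import *
np.set_printoptions(precision=1,suppress=True)
o=bot.get_obs(); p=bot.camera('wrist'); o2=bot.get_obs();print(o['position'],o2['position'])
for n in ['grip_a','pointer_a','cup']:
    print(n,[(round(d['p'],2),world(p,d['position'],o)) for d in bot.mark_of(p,n)][:4])
q=bot.camera('top')
for n in ['grip_a','pointer_a','cup']:
    print(n,[(round(d['p'],2),world(q,d['position'])) for d in bot.mark_of(q,n)][:4])
plan([(498,371.5,70,117),(498,371.5,38,117)],step=30)
save(p,'w2.png')
```

```text
[495.7 373.4 125.3] [496.9 372.6 127.3]
grip_a [(0.86, array([481.4, 290.3,  50.3]))]
pointer_a []
cup [(0.96, array([501.2, 372.5,  15.1]))]
grip_a [(0.68, array([476.5, 291.3,  51.6])), (0.61, array([437.4, -42.1,  54.9])), (0.61, array([ 468.3, -365. ,   54.9]))]
pointer_a [(0.74, array([ 473.5, -393.8,   36.7])), (0.66, array([458.3, 270.2,  40. ])), (0.65, array([419.2, -61.3,  37.8]))]
cup [(0.65, array([498.6, 373. ,  12.1]))]
[-0.04, -0.04, 2.99] 0.006
[-0.04, -0.04, 2.99] 0.006
--
[0.0, 0.0, 1.6] -0.0
[0.0, 0.0, 1.6] -0.0
--
```

Request:
apply_moves(series=[[0.2,[-0.1,0.1,3.0],[0,0,0]],[0.2,[0,0,3.0],[0,0,0]],[0.2,[0,0,1.6],[0,0,0]],[0.2,[0,0,1.2],[0,0,0]],[0.2,[0,0,0],[0,0,0]]])

```text
time_s: 5.25
position: [498.6, 372.1, 39.5]
tool_rot: [[-0.465, 0.885, -0.002], [0.885, 0.465, -0.001], [-0.0, -0.002, -1.0]]
ft_force: [-0.5, -0.2, 0.2]
width: 73.4
grip_force: 0.0
```

Request:
apply_moves(series=[[0.2,[0,0,0],[0,0,0]],[0.2,[0,0,0],[0,0,0]]])

```text
time_s: 5.45
position: [499.8, 373.2, 42.0]
tool_rot: [[-0.465, 0.885, 0.002], [0.885, 0.465, 0.001], [0.0, 0.002, -1.0]]
ft_force: [0.5, -0.3, 0.1]
width: 73.5
grip_force: 0.0
```

Request:
apply_moves(series=[[0.2,[0,-0.1,0.4],[0,0,0]],[0.2,[0,0,0],[0,0,0]],[0.6,[0,0,0],[0,0,0]],[0.6,[0,0,0],[0,0,0]],[0.6,[0,0,0],[0,0,0]]], newtons=15)

```text
time_s: 5.95
position: [498.3, 372.3, 36.8]
tool_rot: [[-0.465, 0.885, 0.0], [0.885, 0.465, -0.0], [-0.0, 0.0, -1.0]]
ft_force: [-0.2, -0.2, 0.5]
width: 54.0
grip_force: 0.0
```

Request:
apply_moves(series=[[0.7,[0,0,0],[0,0,0]],[0.7,[0,0,0],[0,0,0]],[0.7,[0,0,0],[0,0,0]]])

```text
time_s: 6.25
position: [498.1, 372.2, 36.7]
tool_rot: [[-0.465, 0.885, -0.0], [0.885, 0.465, -0.0], [-0.0, -0.0, -1.0]]
ft_force: [0.5, -1.4, 0.2]
width: 43.5
grip_force: 15.0
```

Request:
apply_moves(series=[[0.7,[0,0,-1.0],[0,0,0]],[0.7,[0,0,-3.0],[0,0,0]],[0.7,[0,0,-4.0],[0,0,0]],[0.7,[0,0,-4.0],[0,0,0]],[0.7,[0,0,-3.5],[0,0,0]]])

```text
time_s: 6.75
position: [498.3, 372.4, 194.6]
tool_rot: [[-0.465, 0.885, 0.002], [0.885, 0.465, 0.001], [-0.0, 0.002, -1.0]]
ft_force: [0.3, 0.7, -1.8]
width: 43.5
grip_force: 15.0
```

Run:
```python
from h import *
o=bot.get_obs(); print(o['position'],o['width'],o['grip_force'])
plan([(651,-22,190,95.6),(651,-22,110,95.6)],step=43)
```

```text
[498.33399961 372.40432212 194.5519409 ] 43.45182046785258 14.999661261836081
[-4.2, -0.48, 0.05] 0.039
[-4.22, -0.32, 0.05] 0.039
[-4.23, -0.16, 0.05] 0.039
[-4.23, 0.01, 0.05] 0.039
[-4.23, 0.17, 0.05] 0.039
[-4.22, 0.33, 0.05] 0.039
[-4.2, 0.49, 0.05] 0.039
[-4.18, 0.66, 0.05] 0.039
[-4.15, 0.82, 0.05] 0.039
[-4.11, 0.98, 0.05] 0.039
--
[0.0, 0.0, 4.0] -0.0
[0.0, 0.0, 4.0] -0.0
--
```

Request:
apply_moves(series=[[0.7,[-4.2,-0.5,0],[0,0,0.04]],[0.7,[-4.2,-0.3,0],[0,0,0.04]],[0.7,[-4.2,-0.2,0],[0,0,0.04]],[0.7,[-4.2,0,0],[0,0,0.04]],[0.7,[-4.2,0.2,0],[0,0,0.04]]])

```text
time_s: 7.25
position: [573.9, 174.2, 192.5]
tool_rot: [[-0.279, 0.96, 0.001], [0.96, 0.279, 0.0], [-0.0, 0.001, -1.0]]
ft_force: [0.1, -0.4, -0.7]
width: 43.5
grip_force: 15.0
```

Request:
apply_moves(series=[[0.7,[-4.2,0.3,0],[0,0,0.04]],[0.7,[-4.2,0.5,0],[0,0,0.04]],[0.7,[-4.2,0.7,0],[0,0,0.04]],[0.7,[-4.2,0.8,0],[0,0,0.04]],[0.7,[-4.1,1.0,0],[0,0,0.03]]])

```text
time_s: 7.75
position: [648.7, -24.3, 192.5]
tool_rot: [[-0.092, 0.996, 0.001], [0.996, 0.092, -0.0], [-0.0, 0.001, -1.0]]
ft_force: [1.6, -0.3, 0.1]
width: 42.9
grip_force: 15.0
```

Request:
apply_moves(series=[[0.7,[0,0,2],[0,0,0]],[0.7,[0,0,3],[0,0,0]],[0.7,[0,0,2],[0,0,0]],[0.7,[0,0,0],[0,0,0]],[0.7,[0,0,0],[0,0,0]]])

```text
time_s: 8.25
position: [648.6, -22.6, 122.5]
tool_rot: [[-0.094, 0.996, 0.001], [0.996, 0.094, -0.0], [-0.0, 0.001, -1.0]]
ft_force: [0.2, 0.2, -0.6]
width: 43.5
grip_force: 15.0
```

Run:
```python
from h import *
np.set_printoptions(precision=1,suppress=True)
o=bot.get_obs(); print(o['position'],o['width'],o['grip_force'],np.array(o['ft_force']))
p=bot.camera('scene'); save(p,'s2.png')
for n in ['bay_1','cup']:
    print(n,[(round(d['p'],2),world(p,d['position'])) for d in bot.mark_of(p,n)][:4])
plan([(651,-22,29.5,95.6)],step=16)
```

```text
[648.6 -22.6 122.5] 43.452641296512425 14.999855308535643 [ 0.2  0.2 -0.6]
bay_1 [(0.71, array([645.3,  73. ,   1. ]))]
cup [(0.82, array([652.3, -26.6, 101.6]))]
[0.01, 0.03, 1.57] -0.001
[0.01, 0.03, 1.57] -0.001
[0.01, 0.03, 1.57] -0.001
[0.01, 0.03, 1.57] -0.001
[0.01, 0.03, 1.57] -0.001
[0.01, 0.03, 1.57] -0.001
--
```

View pics/s2.png

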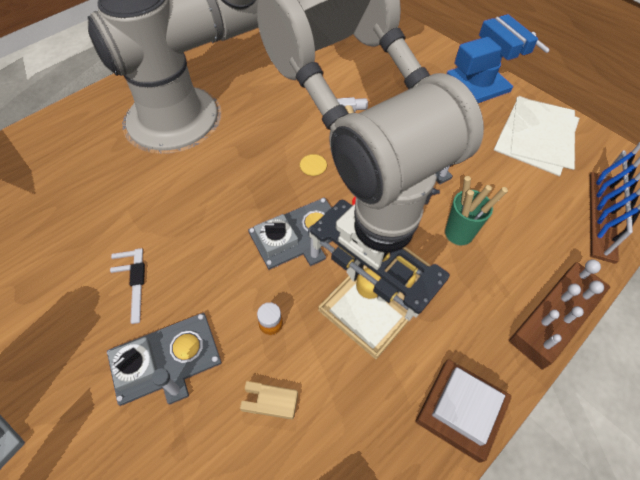

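The picture shows the cup held upright over the papered bay, near (370,288). Next I lower it.

Request:
apply_moves(series=[[0.7,[0,0.1,3],[0,0,0]],[0.7,[0,0,3],[0,0,0]],[0.7,[0,0,1.8],[0,0,0]],[0.7,[0,0,0.6],[0,0,0]],[0.7,[0,0,0],[0,0,0]]])

```text
time_s: 8.9
position: [649.5, -22.4, 38.0]
tool_rot: [[-0.094, 0.996, 0.0], [0.996, 0.094, -0.0], [-0.0, 0.0, -1.0]]
ft_force: [0.0, 0.6, -0.5]
width: 43.3
grip_force: 15.0
```

Request:
apply_moves(series=[[0.7,[0,0,0.3],[0,0,0]],[0.7,[0,0,0.2],[0,0,0]],[0.7,[0,0,0.2],[0,0,0]],[0.7,[0,0,0],[0,0,0]],[0.7,[0,0,0],[0,0,0]]])

```text
time_s: 9.4
position: [649.4, -22.5, 30.9]
tool_rot: [[-0.094, 0.996, 0.0], [0.996, 0.094, -0.0], [-0.0, 0.0, -1.0]]
ft_force: [-0.7, 0.0, -1.9]
width: 43.4
grip_force: 15.0
```

Request:
apply_moves(series=[[0.7,[0,0,0.1],[0,0,0]],[0.7,[0,0,0.1],[0,0,0]],[0.7,[0,0,0],[0,0,0]],[0.7,[0,0,0],[0,0,0]]])

```text
time_s: 9.8
position: [649.3, -22.5, 28.7]
tool_rot: [[-0.094, 0.996, 0.0], [0.996, 0.094, -0.0], [-0.0, 0.0, -1.0]]
ft_force: [-0.4, 0.2, -0.5]
width: 43.5
grip_force: 15.0
```

Request:
apply_moves(series=[[0.7,[0,0,0.1],[0,0,0]],[0.7,[0,0,0],[0,0,0]],[0.7,[0,0,0],[0,0,0]]])

```text
time_s: 10.1
position: [649.4, -22.5, 28.7]
tool_rot: [[-0.094, 0.996, 0.0], [0.996, 0.094, -0.0], [-0.0, 0.0, -1.0]]
ft_force: [-1.6, -0.0, 6.2]
width: 43.6
grip_force: 15.0
```

Contact: upward force of 6 N at the expected height. Release partly and retreat.

Request:
apply_moves(series=[[0.4,[0,0,0],[0,0,0]],[0.3,[0,0,0],[0,0,0]],[0.3,[0,0,0],[0,0,0]],[0.3,[0,0,0],[0,0,0]],[0.3,[0,0,-0.5],[0,0,0]]])

```text
time_s: 10.6
position: [648.8, -22.4, 32.0]
tool_rot: [[-0.094, 0.996, -0.002], [0.996, 0.094, 0.0], [0.0, -0.002, -1.0]]
ft_force: [0.3, 0.1, -0.3]
width: 63.9
grip_force: 0.0
```

Request:
apply_moves(series=[[0.3,[0,0,-2],[0,0,0]],[0.3,[0,0,-4],[0,0,0]],[0.3,[0,0,-4.5],[0,0,0]],[0.3,[0,0,-4],[0,0,0]],[0.3,[0,0,-1],[0,0,0]]])

```text
time_s: 11.1
position: [651.4, -22.7, 193.9]
tool_rot: [[-0.094, 0.996, 0.01], [0.996, 0.094, -0.002], [-0.002, 0.009, -1.0]]
ft_force: [0.1, 1.0, 0.2]
width: 64.2
grip_force: 0.0
```

Run:
```python
from h import *
np.set_printoptions(precision=1,suppress=True)
o=bot.get_obs(); print(o['position'],o['width'],o['q'])
p=bot.camera('scene')
for n in ['cup']:
    print(n,[(round(d['p'],2),world(p,d['position'])) for d in bot.mark_of(p,n)][:4])
# bar bearing 46 deg mod 180; tool y perpendicular -> tool x bearing 46 or 226
plan([(560,200,190,100),(479,290,140,226-180)],step=43)
```

```text
[651.4 -22.7 193.9] 64.17715111119466 [ -8.7  35.   70.2  -0.   74.2 -14.1]
cup [(0.72, array([665. , 234.6,  -5.2])), (0.57, array([331.2, 270.9,  -2. ])), (0.53, array([417.7, -60.2,  38.2])), (0.47, array([ 472.6, -399.6,   37.3]))]
[3.83, -1.15, 0.0] -0.013
[3.85, -1.1, 0.0] -0.013
[3.86, -1.04, 0.0] -0.013
[3.88, -0.99, 0.0] -0.013
[3.89, -0.94, 0.0] -0.013
[3.9, -0.89, 0.0] -0.013
--
[1.47, -0.92, 0.71] 0.135
[1.33, -1.1, 0.71] 0.135
[1.17, -1.27, 0.71] 0.135
[0.99, -1.42, 0.71] 0.135
[0.79, -1.54, 0.71] 0.135
[0.58, -1.63, 0.71] 0.135
[0.35, -1.69, 0.71] 0.135
--
```

Request:
apply_moves(series=[[0.3,[3.8,-1.2,0],[0,0,0]],[0.3,[3.8,-1.2,0],[0,0,0]],[0.3,[3.8,-1.2,0],[0,0,0]],[0.3,[3.8,-1.2,0],[0,0,0]],[0.3,[3.8,-1.2,0],[0,0,0]]])

```text
time_s: 11.7
position: [569.8, 162.2, 185.3]
tool_rot: [[-0.094, 0.996, -0.004], [0.996, 0.094, -0.001], [-0.0, -0.004, -1.0]]
ft_force: [1.4, 0.1, -0.1]
width: 64.7
grip_force: 0.0
```

Run:
```python
from h import *
np.set_printoptions(precision=1,suppress=True)
o=bot.get_obs(); print(o['position'])
p=bot.camera('scene')
for n in ['cup','old_cup']:
    print(n,[(round(d['p'],2),world(p,d['position'])) for d in bot.mark_of(p,n)][:4])
plan([(479,291,140,46)],step=43)
```

```text
[569.8 162.2 185.3]
cup [(0.76, array([653.4, -27.9,  10.1]))]
old_cup [(0.88, array([655.1,  71.8,   4. ]))]
[2.27, -1.3, 0.76] 0.144
[2.06, -1.61, 0.76] 0.144
[1.81, -1.89, 0.76] 0.144
[1.52, -2.13, 0.76] 0.144
[1.19, -2.33, 0.76] 0.144
[0.85, -2.47, 0.76] 0.144
--
```

Request:
apply_moves(series=[[0.4,[2.3,-1.3,0.5],[0,0,0.14]],[0.4,[2.1,-1.6,0.7],[0,0,0.14]],[0.4,[1.8,-1.9,0.7],[0,0,0.14]],[0.4,[1.5,-2.1,0.7],[0,0,0.14]],[0.4,[1.2,-2.3,0.7],[0,0,0.14]]])

```text
time_s: 12.35
position: [495.5, 267.0, 152.9]
tool_rot: [[0.576, 0.818, -0.002], [0.818, -0.576, -0.001], [-0.002, -0.001, -1.0]]
ft_force: [-0.3, -0.0, -0.9]
width: 55.0
grip_force: 0.0
```

Request:
apply_moves(series=[[0.4,[0.9,-2.5,0.7],[0,0,0.14]],[0.4,[0,0,0],[0,0,0]],[0.4,[0,0,0],[0,0,0]]])

```text
time_s: 12.65
position: [480.7, 288.5, 146.6]
tool_rot: [[0.677, 0.736, -0.001], [0.736, -0.677, -0.001], [-0.002, -0.0, -1.0]]
ft_force: [-0.1, -0.9, -0.3]
width: 55.0
grip_force: 0.0
```

Run:
```python
from h import *
np.set_printoptions(precision=1,suppress=True)
o=bot.get_obs(); p=bot.camera('wrist'); save(p,'w3.png'); print(o['position'],o['width'],np.degrees(np.arctan2(o['tool_rot'][1][0],o['tool_rot'][0][0])))
print(np.array(p['tool_from_camera']))
for n in ['grip_a','pointer_a','nest_a']:
    print(n,[(round(d['p'],2),world(p,d['position'],o)) for d in bot.mark_of(p,n)][:4])
q=bot.camera('scene')
for n in ['grip_a','pointer_a','nest_a']:
    print(n,[(round(d['p'],2),world(q,d['position'])) for d in bot.mark_of(q,n)][:4])
plan([(479,291,80,46)],step=43)
```

```text
[480.7 288.5 146.6] 55.0494630213189 47.41241378162486
[[  -0.    -1.    -0.3   72.8]
 [   1.     0.    -0.    -0.2]
 [   0.    -0.3    1.  -139.6]
 [   0.     0.     0.     1. ]]
grip_a []
pointer_a [(0.79, array([457.8, 271.4,  41.4]))]
nest_a [(0.78, array([494.9, 368.8,  13. ]))]
grip_a [(0.81, array([437.8, -43.7,  48.1])), (0.68, array([476.6, 288.2,  45.6])), (0.56, array([ 467.1, -367.8,   51.9]))]
pointer_a [(0.88, array([423. , -61.6,  37. ])), (0.63, array([457.1, 269.1,  37.9]))]
nest_a [(0.88, array([459.1,  40.5,  13.5])), (0.75, array([494.7, 368.8,  12.1])), (0.74, array([ 553.2, -158.5,   -2. ])), (0.55, array([ 496.1, -289.9,   17.4]))]
[0.01, -0.15, 3.39] 0.011
[0.01, -0.15, 3.39] 0.011
--
```

View pics/w3.png

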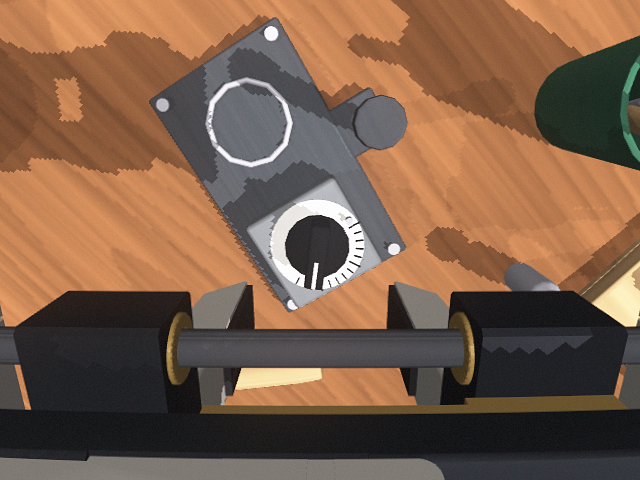

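Run:
```python
from h import *
np.set_printoptions(precision=1,suppress=True)
o=bot.get_obs(); p=bot.camera('wrist'); print(o['position'])
f=lambda u,v,z: ray(p,u,v,z,o)
n=f(249,122,15); print('nest',n)
s=[f(*c,14) for c in [(163,105),(271,33),(394,249)]]; print(s)
d=s[1]-s[2]; a=np.degrees(np.arctan2(d[1],d[0]))-90; d2=s[1]-s[0]; print('stand yaw',a,np.degrees(np.arctan2(d2[1],d2[0])))
for ya in (a,-13):
    r=np.radians(ya); print('knob from nest',n[:2]+85*np.array([np.sin(r),-np.cos(r)]))
print('skirt',f(314,246,42)); 
for z in (40,64): t1,t0=f(312,289,z),f(316,263,z); e=t1-t0; print(z,t0,t1,np.degrees(np.arctan2(e[1],e[0])))
im=p['image'][200:310,250:390]; cv2.imwrite('pics/k.png',cv2.resize(cv2.cvtColor(im,cv2.COLOR_RGB2BGR),None,fx=5,fy=5,interpolation=cv2.INTER_CUBIC))
```

```text
[481.  288.8 147.8]
nest [497.3 373.3  15. ]
[array([464.9, 418. ,  14. ]), array([543.9, 401.2,  14. ]), array([510.3, 246.9,  14. ])]
stand yaw -12.282554840507785 -11.966541885451813
knob from nest [479.2 290.2]
knob from nest [478.2 290.4]
skirt [477.6 291.5  42. ]
40 [470.5 282.1  40. ] [456.8 271.1  40. ] -141.22827818070982
64 [476.3 288.   64. ] [463.9 278.   64. ] -141.2282781807097
```

View pics/k.png

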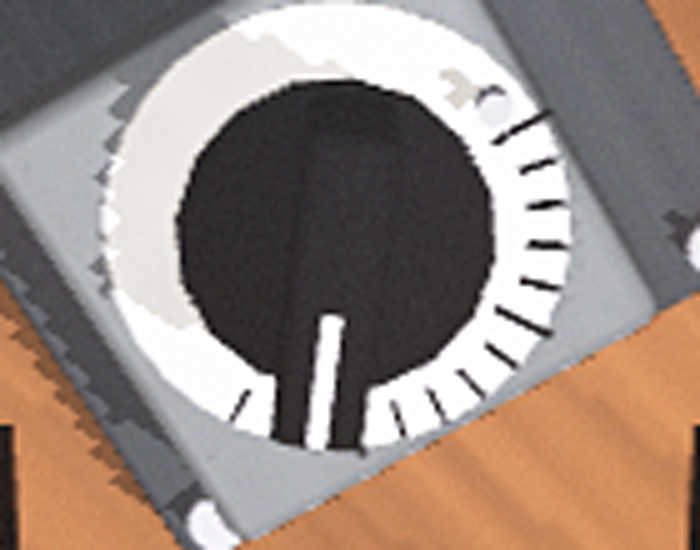

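The crop shows the bar's white pointer running from (333,315) to (317,447), about -139° in world. The zero stop pin is at (492,103).

Request:
apply_moves(series=[[0.45,[0,-0.3,2.5],[0,0,0.11]],[0.45,[0,0,2.5],[0,0,0]],[0.45,[0,0,1.8],[0,0,0]],[0.45,[0,0,0],[0,0,0]],[0.45,[0,0,0],[0,0,0]]])

```text
time_s: 13.6
position: [478.6, 291.4, 80.0]
tool_rot: [[0.755, 0.656, 0.0], [0.656, -0.755, -0.0], [0.0, 0.0, -1.0]]
ft_force: [1.0, -0.5, -0.5]
width: 50.6
grip_force: 0.0
```

Request:
apply_moves(series=[[0.45,[0,0,0],[0,0,0]],[0.45,[0,0,0],[0,0,0]]])

```text
time_s: 13.8
position: [479.1, 291.6, 80.9]
tool_rot: [[0.755, 0.656, 0.002], [0.656, -0.755, 0.001], [0.002, 0.001, -1.0]]
ft_force: [-0.0, -0.2, -0.1]
width: 50.9
grip_force: 0.0
```

Request:
apply_moves(series=[[0.45,[-0.1,0.1,1.0],[0,0,0]],[0.45,[0,0,0.6],[0,0,0]],[0.45,[0,0,0],[0,0,0]],[0.95,[0,0,0],[0,0,0]],[0.95,[0,0,0],[0,0,0]]], newtons=25)

```text
time_s: 14.3
position: [478.4, 289.9, 63.7]
tool_rot: [[0.755, 0.655, 0.0], [0.655, -0.755, -0.0], [0.0, 0.0, -1.0]]
ft_force: [-0.1, -0.2, 0.6]
width: 38.7
grip_force: 0.0
```

Request:
apply_moves(series=[[0.95,[0,0,0],[0,0,0]],[0.95,[0,0,0],[0,0,0]],[0.95,[0,0,0],[0,0,0]],[0.95,[0,0,0],[0,0,0]]])

```text
time_s: 14.7
position: [478.8, 289.5, 63.8]
tool_rot: [[0.755, 0.656, 0.001], [0.656, -0.755, -0.001], [0.0, 0.001, -1.0]]
ft_force: [3.2, -2.9, 0.4]
width: 11.1
grip_force: 25.0
```

Request:
apply_moves(series=[[0.95,[0,0,0],[0,0,-0.12]],[0.95,[0,0,0],[0,0,-0.12]],[0.95,[0,0,0],[0,0,-0.12]],[0.95,[0,0,0],[0,0,-0.12]],[0.95,[0,0,0],[0,0,-0.12]]])

```text
time_s: 15.2
position: [478.6, 289.6, 63.8]
tool_rot: [[0.249, 0.969, 0.001], [0.969, -0.249, -0.0], [-0.0, 0.001, -1.0]]
ft_force: [0.6, -2.3, 0.7]
width: 10.6
grip_force: 25.0
```

Request:
apply_moves(series=[[0.95,[0,0,0],[0,0,-0.12]],[0.95,[0,0,0],[0,0,-0.12]],[0.95,[0,0,0],[0,0,-0.12]],[0.95,[0,0,0],[0,0,-0.12]],[0.95,[0,0,0],[0,0,-0.12]]])

```text
time_s: 15.7
position: [478.3, 289.6, 63.8]
tool_rot: [[-0.342, 0.94, 0.0], [0.94, 0.342, -0.0], [-0.0, -0.0, -1.0]]
ft_force: [-0.0, -2.2, 1.0]
width: 10.8
grip_force: 25.0
```

Request:
apply_moves(series=[[0.95,[0,0,0],[0,0,-0.12]],[0.95,[0,0,0],[0,0,-0.12]],[0.95,[0,0,0],[0,0,-0.12]],[0.95,[0,0,0],[0,0,-0.12]],[0.95,[0,0,0],[0,0,-0.12]]])

```text
time_s: 16.2
position: [478.1, 289.4, 63.8]
tool_rot: [[-0.813, 0.583, -0.0], [0.583, 0.813, -0.001], [-0.0, -0.001, -1.0]]
ft_force: [-1.3, -2.0, 1.7]
width: 10.9
grip_force: 25.0
```

Run:
```python
from h import *
np.set_printoptions(precision=2,suppress=True)
o=bot.get_obs(); print(o['position'],np.degrees(np.arctan2(o['tool_rot'][1][0],o['tool_rot'][0][0])),o['ft_torque'],o['ft_force'],o['width'],o['q'])
```

```text
[478.15 289.45  63.82] 144.36856772407526 [-0.47 -0.02 -0.01] [-1.25 -1.98  1.69] 10.858944455299106 [ 23.35  34.8   94.35  -0.04  50.9  -30.99]
```

Request:
apply_moves(series=[[0.95,[0,0,0],[0,0,-0.12]],[0.95,[0,0,0],[0,0,-0.12]],[0.95,[0,0,0],[0,0,-0.1]],[0.95,[0,0,0],[0,0,-0.06]],[0.95,[0,0,0],[0,0,0]]])

```text
time_s: 16.7
position: [478.1, 289.3, 63.8]
tool_rot: [[-0.975, 0.224, -0.001], [0.224, 0.975, -0.001], [0.0, -0.001, -1.0]]
ft_force: [-1.2, -4.6, 2.9]
width: 10.5
grip_force: 25.0
```

Run:
```python
from h import *
np.set_printoptions(precision=2,suppress=True)
o=bot.get_obs(); print(o['position'],np.degrees(np.arctan2(o['tool_rot'][1][0],o['tool_rot'][0][0])),o['ft_torque'],o['ft_force'],o['width'])
```

```text
[478.07 289.31  63.8 ] 167.04060359527548 [-0.66  0.02  0.  ] [-1.25 -4.55  2.93] 10.510341881335489
```

Request:
apply_moves(series=[[0.95,[0,0,0],[0,0,-0.04]],[0.95,[0,0,0],[0,0,-0.04]],[0.95,[0,0,0],[0,0,0]]])

```text
time_s: 17.0
position: [478.0, 289.4, 63.8]
tool_rot: [[-0.989, 0.149, -0.001], [0.149, 0.989, -0.001], [0.001, -0.001, -1.0]]
ft_force: [-2.2, -5.1, 5.1]
width: 11.5
grip_force: 25.8
```

Run:
```python
from h import *
np.set_printoptions(precision=2,suppress=True)
o=bot.get_obs(); print(o['position'],np.degrees(np.arctan2(o['tool_rot'][1][0],o['tool_rot'][0][0])),o['ft_torque'],o['ft_force'],o['width'])
```

```text
[478.01 289.36  63.81] 171.45983219001226 [-0.82  0.15 -0.51] [-2.25 -5.12  5.06] 11.518709593093154
```

The stop is felt as a -0.5 N m reaction. Release and lift away.

Request:
apply_moves(series=[[0.6,[0,0,0],[0,0,0]],[0.6,[0,0,0],[0,0,0]],[0.6,[0,0,0],[0,0,0]],[0.6,[0,0,-1.0],[0,0,0]],[0.6,[0,0,-3.0],[0,0,0]]])

```text
time_s: 17.5
position: [476.8, 289.4, 102.2]
tool_rot: [[-0.989, 0.146, -0.005], [0.146, 0.989, -0.002], [0.005, -0.003, -1.0]]
ft_force: [0.4, 0.7, 0.2]
width: 36.5
grip_force: 0.0
```

Request:
apply_moves(series=[[0.6,[0,0,-4.0],[0,0,0]],[0.6,[0,0,-4.0],[0,0,0]],[0.6,[0,0,-2.0],[0,0,0]],[0.6,[0,0,0],[0,0,0]],[0.6,[0,0,0],[0,0,0]]])

```text
time_s: 18.0
position: [478.1, 290.0, 204.0]
tool_rot: [[-0.989, 0.146, 0.001], [0.146, 0.989, 0.0], [-0.001, 0.0, -1.0]]
ft_force: [-0.4, 0.3, -0.8]
width: 36.7
grip_force: 0.0
```

Run:
```python
from h import *
np.set_printoptions(precision=1,suppress=True)
p=bot.camera('scene'); save(p,'s3.png'); o=bot.get_obs(); w=bot.camera('wrist'); save(w,'w4.png')
for n in ['grip_a','pointer_a','cup','old_cup','half','flat']:
    print(n,[(round(d['p'],2),world(p,d['position'])) for d in bot.mark_of(p,n)][:4])
    if n in('grip_a','pointer_a'):print(' w',[(round(d['p'],2),world(w,d['position'],o)) for d in bot.mark_of(w,n)][:4])
a=p['image'][80:360]; A=cv2.resize(a,(640,280)); b=w['image'][120:440] 
cv2.imwrite('pics/both.png',cv2.cvtColor(np.vstack([A,b]),cv2.COLOR_RGB2BGR))
```

```text
grip_a [(0.87, array([440. , -44.4,  53.7])), (0.75, array([479.6, 291.7,  47. ])), (0.73, array([ 468.9, -367.8,   54.5])), (0.61, array([418.6, -65. ,  40.3]))]
 w [(0.71, array([481.4, 293.1,  45.8]))]
pointer_a [(0.74, array([ 474.4, -397.7,   43.1])), (0.67, array([420.1, -64.8,  39.4])), (0.54, array([502.2, 283. ,  36. ]))]
 w [(0.72, array([503.1, 283.4,  37.9])), (0.61, array([664.3, 236.4,   0.9]))]
cup [(0.7, array([650.4, -26. ,   6.4]))]
old_cup [(0.86, array([657.8,  68.7,  -0.4])), (0.5, array([331.8, 271.9,  -0.5]))]
half [(0.94, array([ 495.4, -288. ,   12.1])), (0.19, array([460.2,  42.3,  10.2]))]
flat [(0.96, array([340.3, 145.9,  -2.9])), (0.65, array([458.7,  35.2,  15.6])), (0.63, array([483.4, 148. ,   0.2]))]
```

View pics/both.png

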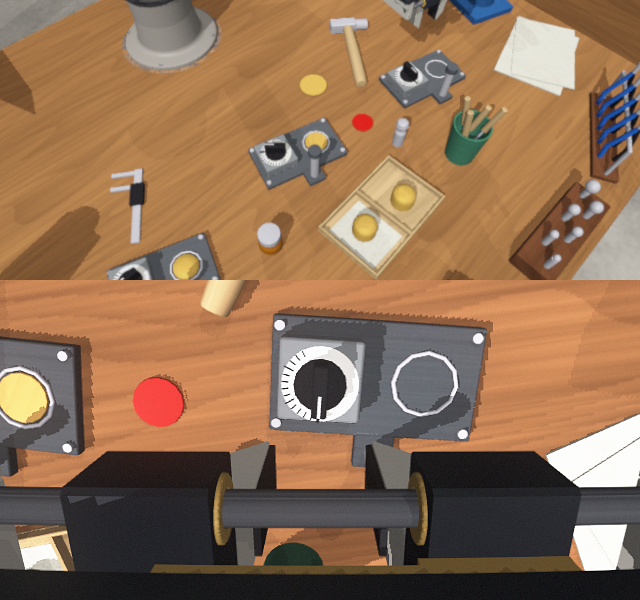

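The picture shows the cup upright in the free bay at (365,228) and the old cup unmoved at (403,196). The counter pointer runs along the stand's +x axis, at the stop (319,408). The gripper is clear of everything, so I'm handing in.

```bash
python3 -c "
from workcell import bot
print(bot.close_job())"
```

```text
the job is handed in; nothing more can be done
None
```

The job is handed in, with no verdict returned: the finished cup stands mouth down in the free bay, its stand's counter is back against the zero stop, and the final pictures show no other listed thing disturbed.

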